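# Close the breakfast jars, each with its own lid

## Task

Breakfast is over: close the four open jars on the worktop so that what is in them stays fresh, each with the lid of its own shape and size, pushed in until it sits flat and fully home on the rim. Leave the jars about where they stand, and do not knock over the salt shaker or the spice jar that stand among them.

Things in the scene. Friction and masses are not known exactly. Their poses are not given: they have to be found in the camera images.
- large_round_jar: The larger round white stoneware jar, open, loose, standing upright with biscuits low inside (below the reach of its lid's plug): 104 mm in diameter outside, 90 mm tall, wall 6 mm, mouth 92 mm across. Origin: centre of its underside; z up.
- large_round_lid: The larger round bamboo lid, knob up: plate 104 mm in diameter, 10 mm thick; plug below 84 mm across, 14 mm deep, tapered 6 mm a side over its lowest 9 mm (4 mm play in the mouth); on top a round knob 24 mm wide, 30 mm tall. Origin: centre of the plug's underside, z up; plate top at 24 mm, knob top at 54 mm. Fully home, the plate rests on the rim, origin 76 mm above the jar's.
- small_round_jar: The smaller round white stoneware jar, open, loose, standing upright with sugar cubes low inside (below the reach of its lid's plug): 80 mm in diameter outside, 62 mm tall, wall 6 mm, mouth 68 mm across. Origin: centre of its underside; z up.
- small_round_lid: The smaller round bamboo lid, knob up: plate 80 mm in diameter, 10 mm thick; plug below 60 mm across, 14 mm deep, tapered 6 mm a side over its lowest 9 mm (4 mm play in the mouth); on top a round knob 24 mm wide, 30 mm tall. Origin: centre of the plug's underside, z up; plate top at 24 mm, knob top at 54 mm. Fully home, the plate rests on the rim, origin 48 mm above the jar's.
- square_jar: The square white stoneware jar, open, loose, standing upright with coffee capsules low inside (below the reach of its lid's plug): 92 x 92 mm (its own x by y) outside, 78 mm tall, wall 6 mm, mouth 80 x 80 mm. Origin: centre of its underside; z up, x and y along its sides.
- square_lid: The square bamboo lid, knob up: plate 92 x 92 mm (x by y), 10 mm thick; plug below 72 x 72 mm, 14 mm deep, tapered 6 mm a side over its lowest 9 mm (4 mm play in the mouth); on top a square knob 24 x 24 mm, 30 mm tall. Origin: centre of the plug's underside, z up; plate top at 24 mm, knob top at 54 mm. Fully home, the plate rests on the rim, origin 64 mm above the jar's; fits at every quarter turn.
- oblong_jar: The oblong white stoneware jar, open, loose, standing upright with oat fingers low inside (below the reach of its lid's plug): 72 x 124 mm (its own x by y) outside, 66 mm tall, wall 6 mm, mouth 60 x 112 mm. Origin: centre of its underside; z up, x and y along its sides.
- oblong_lid: The oblong bamboo lid, knob up: plate 72 x 124 mm (x by y), 10 mm thick; plug below 52 x 104 mm, 14 mm deep, tapered 6 mm a side over its lowest 9 mm (4 mm play in the mouth); on top a bar pull 14 mm (x) by 56 mm (y), 30 mm tall. Origin: centre of the plug's underside, z up; plate top at 24 mm, knob top at 54 mm. Fully home, the plate rests on the rim, origin 52 mm above the jar's; fits either way round.
- salt_shaker: Bystander: clear salt shaker with a grey cap, 44 mm in diameter, 90 mm tall, standing among the jars and lids. Origin: centre of its underside; z up.
- spice_jar: Bystander: spice jar with a black cap, 40 mm in diameter, 102 mm tall, standing among the jars and lids. Origin: centre of its underside; z up.

How it is judged:
By the outcome, as a careful person would: the job done as asked, in the order asked, and still so for the second after the job is handed in, with the robot touching nothing.
It also fails if it takes over 88 s, if anything falls off the work surface, if the arm or the gripper's body presses on something with over 40 N, if the wrist force passes 120 N, or if a joint passes its speed limit or range.

## Robot

A 6-joint arm with a two-finger parallel gripper is mounted at the origin on a cart in front of the work surface, level with it; the furniture and walls round the work are solid. World frame = base frame: x ahead of the robot, y to its left, z up, the work surface at z = 0. Lengths are in m, angles in rad, forces in N, time in s.
With the tool pointing down it reaches from about 0.25 to 0.775 m from the base axis. Payload 4 kg.
Tool frame: the origin (TCP) lies at the very end of the fingers, on their centre line; the grasp point (between the pads) lies 19 mm behind it; z points along the fingers, y is the line along which they close (so a half turn about z gives the same grasp; the last joint's range is limited). The gripper opens to 85 mm and grips with 20 to 120 N. Pads are 22 mm wide; open, the fingers measure 114 mm over their backs; the gripper's body (76 mm by 85 mm) begins 54 mm behind the grasp point. The pads swing forward as they close: fully open they stand 13 mm farther back than shut.
Start: joints at [1.205, 0.087, 1.371, -0, 1.684, -0.103], TCP at [0.143, 0.531, 0.231] pointing down, gripper open.
Joint ranges: [-3.1, 3.1], [-0.76, 2.03], [0.27, 2.55], [-1.08, 4.22], [0.17, 2.65], [-2.57, 2.57]. Speed limits (rad/s): [2.79, 2.79, 3.14, 3.14, 3.14, 3.14].

## Interface

Orientations are given as a unit quaternion [x, y, z, w].
In Python, from plant import observe, snapshot, sign_off gives the robot as it stands. The module is installed in compiled form; this text tells all that it offers.
- The arm moves only by the tool jog_arm, never from a script. Its arguments are lists of equal length, an entry for each row: "dp": the shift along the tool's x, y, z each as a share of 0.75 m, from -1 to 1, a list of three; "yaw": the turn about the tool's z as a share of 90 degrees, from -1 to 1. In form: {"dp": [[tx, ty, tz], ...], "yaw": [yaw, ...]}. A call has 1 to 12 rows; each row shifts and turns the commanded pose from where the row before left it, along the tool's axes as they then stand; what a row does not reach is not made up. A row lasts 1/10 s, in which the tool goes at most 50 mm and 8.59 degrees, less where a joint would pass 70% of its speed; a pose out of reach is approached as far as the arm can. A call with a number of a shift or a turn outside -1 to 1 is refused whole. A call with a gripper value outside its range is refused whole. "jaw" is the closure, from 0 (fully open) to 1 (shut), set as the call begins (left out, the last holds). The fingers move at their own pace and stop on an object; the grip force is fixed at half the most. Time passes only in rows, so rows that do not move let the fingers close. It gives the time, the measured TCP pose, the force, the opening and the grip force at its end, in the units of the state.
- observe(): the state, without advancing time (a new reading comes with each control period).
- snapshot(name): name is "scene" or "side" or "wrist"; returns a dict with "img" (384x512x3 uint8, blue, green, red), "camera_matrix" (3x3 intrinsics, pixels), "R" (3x3) and "t" (3): a world point X has camera coordinates R X + t; the wrist camera has in their place "T_tool_cam" (4x4, takes a point from camera to tool coordinates, whose origin is the TCP and whose axes are the flange's). Camera axes: x right, y down, z forward; pixel columns grow to the right and rows downward; lengths in m; the calibration is good to about 2 mm. A picture is of the moment at which its call begins: read the wrist's pose just before it. There is no depth.
- sign_off(): hands the job in; it is judged then, once.
The state is a dict: "time": time; "qpos": joint angles; "joint_vel": joint speeds; "joint_torque": joint torques, N m; "tcp_pos": TCP position; "tool_rot": TCP orientation; "contact_force": force on the tool from outside, world axes, zero at the start; "moment": the same for the moment, N m; "finger_gap": finger opening in m; "grasp_force": force on a finger pad.
Only numpy, scipy, OpenCV 4.12 (cv2) and the standard library are available. Lean on these libraries where they do the work, as an engineer would, in place of code of your own. Each camera call takes 0.05 s, during which the arm holds its last target. There are 200 camera calls.

## Working session

There is one attempt and no reset: what is moved stays moved. The work goes in short steps, Python scripts to look and compute and a tool call to move; the robot and the scene stay as the last step left them, time stands still between calls to the robot, and variables do not carry over. Pictures are saved under pics/ and viewed, at most 14 in all, crops included, and the job is handed in when it is done.

Besides the shell and the picture viewer there is one more tool, called after "Request:" as name([rows], argument=value, ...), one row to a line, values as JSON. jog_arm: Moves the arm, as the interface text tells. Its arguments: {"type":"object","properties":{"dp":{"type":"array","items":{"type":"array","items":{"type":"number"}}},"yaw":{"type":"array","items":{"type":"number"}},"jaw":{"type":"number"}},"required":["dp","yaw"]}

```bash
mkdir -p pics; cat > h.py <<'E'
import numpy as np,cv2
from plant import observe,snapshot,sign_off
from scipy.spatial.transform import Rotation as Rt
def ray(s,px,z,st=None):
    K=s["camera_matrix"]
    d=np.linalg.inv(K)@np.array([px[0],px[1],1.])
    if "R" in s:
        R=np.array(s["R"]);o=-R.T@s["t"];d=R.T@d
    else:
        T=np.array(s["T_tool_cam"]);W=Rt.from_quat(st["tool_rot"]).as_matrix()
        o=W@T[:3,3]+st["tcp_pos"];d=W@T[:3,:3]@d
    return o+d*(z-o[2])/d[2]
E
python3 - <<'E'
from h import *
st=observe();print(st)
a=[snapshot(n) for n in("scene","side","wrist")]
import pickle;pickle.dump((st,a),open('s0.pkl','wb'))
for n,s in zip("abc",a): cv2.imwrite(f'pics/{n}0.png',s["img"])
for s in a[:2]: print(s["camera_matrix"][0],-np.array(s["R"]).T@s["t"])
print(a[2]["T_tool_cam"])
E
```

```text
{'time': 0.0, 'qpos': array([ 1.20490109e+00,  8.79992206e-02,  1.37231265e+00,  8.06672188e-06,
        1.68362803e+00, -1.03115849e-01]), 'joint_vel': array([ 0.00145804, -0.0005152 ,  0.00020458,  0.00135034,  0.0007684 ,
       -0.00040359]), 'joint_torque': array([ 2.38546148e-03, -3.51861870e+01, -3.13276219e+01,  1.24478793e-04,
        1.07426191e-02, -1.05625111e-05]), 'tcp_pos': array([0.14269335, 0.53062587, 0.23008536]), 'tool_rot': array([ 1.31011450e-01,  9.91380160e-01, -1.14056842e-03, -2.76603936e-04]), 'contact_force': array([-0.38468924,  0.03184874, -0.85558955]), 'moment': array([-0.03133694,  0.03368793, -0.0218432 ]), 'grasp_force': 0.0, 'finger_gap': 0.08548940070663254}
[451.87359661   0.         252.5609732 ] [-0.0236363  -0.73412003  0.84200315]
[426.65140275   0.         259.81569205] [-0.0222451  -0.90037184  0.55968546]
[[ 4.50673059e-04 -9.60502361e-01 -2.78271471e-01  7.06598415e-02]
 [ 9.99999878e-01  3.76178485e-04  3.21098963e-04  1.22396709e-04]
 [-2.03736572e-04 -2.78271582e-01  9.60502413e-01 -1.41033320e-01]
 [ 0.00000000e+00  0.00000000e+00  0.00000000e+00  1.00000000e+00]]
```

View pics/a0.png

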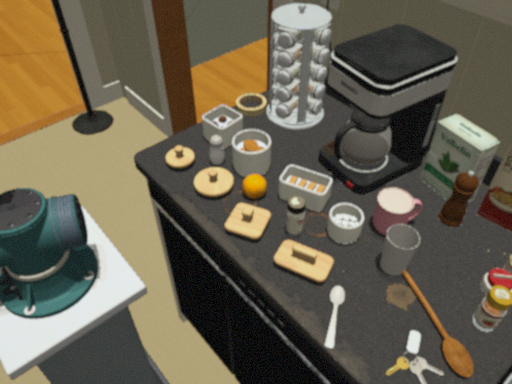

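View pics/b0.png

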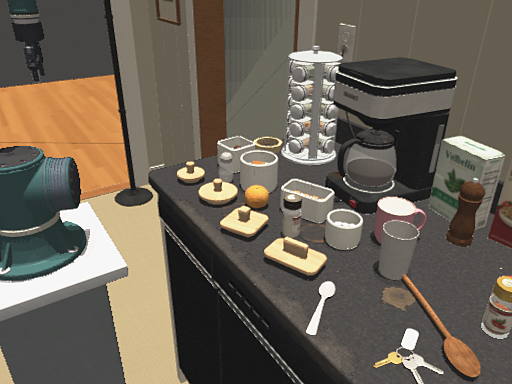

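View pics/c0.png

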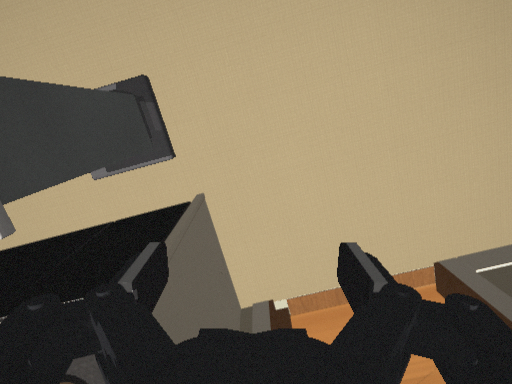

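The scene view shows the lids at px (180,156), (213,181), (247,220) and (303,260), running small round, large round, square, oblong. The jars are square (222,122), large round (251,153), oblong (305,186) and small round (346,222). The two shakers are at (217,150) and (295,215). The wrist view shows only the floor.

```bash
cat > m0.py <<'E'
from h import *
import pickle
st,a=pickle.load(open('s0.pkl','rb'))
s=a[0];im=s["img"];h=cv2.cvtColor(im,cv2.COLOR_BGR2HSV)
for n,p in dict(SR=(172,160),LR=(203,184),SQ=(240,225),OB=(290,262),jar=(237,165),sqj=(212,130),obj=(300,200),srj=(345,235)).items(): print(n,h[p[1],p[0]])
m=((h[...,0]>10)&(h[...,0]<26)&(h[...,1]>60)&(h[...,2]>110)).astype(np.uint8)
nl,L,S,C=cv2.connectedComponentsWithStats(m)
for n,p,r in [("SR",(172,160),.04),("LR",(203,184),.052),("SQ",(240,225),.046),("OB",(290,262),.036)]:
    l=L[p[1],p[0]];print(n,S[l])
    if l==0: continue
    c=max(cv2.findContours((L==l).astype(np.uint8),0,1)[0],key=cv2.contourArea)[:,0]
    w=np.array([ray(s,q,.024)[:2] for q in c]).astype(np.float32)
    print(cv2.minAreaRect(w),cv2.minEnclosingCircle(w))
# jars: white mask
m=((h[...,1]<50)&(h[...,2]>120)).astype(np.uint8)
nl,L,S,C=cv2.connectedComponentsWithStats(m)
for i in range(1,nl):
    if S[i][4]>300 and 190<C[i][0]<380 and 90<C[i][1]<260: print(S[i],C[i])
for n,p,z in [("SQJ",(222,120),.078),("LRJ",(251,142),.09),("OBJ",(306,184),.066),("SRJ",(346,216),.062),("salt",(215,138),.09),("spice",(296,202),.102),("orange",(255,186),.03)]: print(n,ray(s,p,z)[:2])
E
python3 m0.py
```

```text
SR [ 22  90 230]
LR [ 20  96 231]
SQ [ 21  98 230]
OB [ 20  99 229]
jar [ 26  35 110]
sqj [ 21  30 112]
obj [ 22  61 155]
srj [ 20  33 116]
SR [165 144  30  24 502]
((0.43561527132987976, 0.12771964073181152), (0.08761546015739441, 0.08372285217046738), 22.39862060546875) ((0.43555939197540283, 0.13314208388328552), 0.049787335097789764)
LR [193 166  41  30 949]
((0.44771838188171387, -0.009972378611564636), (0.11081014573574066, 0.10519860684871674), 51.39873504638672) ((0.4492567181587219, -0.011807752773165703), 0.056374192237854004)
SQ [ 224  202   48   37 1183]
((0.43076059222221375, -0.17261101305484772), (0.10203272104263306, 0.09722718596458435), 26.401460647583008) ((0.4278380274772644, -0.17294219136238098), 0.06176711246371269)
OB [ 273  239   62   43 1526]
((0.4473634660243988, -0.3437478542327881), (0.0784703716635704, 0.12715405225753784), 21.400123596191406) ((0.44708117842674255, -0.3440228998661041), 0.06828183680772781)
[ 266   38   58   92 1948] [289.08008214  92.55749487]
[202 105  41  27 589] [221.67911715 117.83870968]
[229 128  43  38 731] [250.7127223 142.250342 ]
[279 164  54  40 869] [305.27733026 179.64211738]
[329 202  36  34 796] [345.94472362 216.77512563]
SQJ [0.58433734 0.123654  ]
LRJ [ 0.5730777  -0.01736342]
OBJ [ 0.58857135 -0.20821934]
SRJ [ 0.58612112 -0.34040824]
salt [0.51139438 0.05846438]
spice [ 0.50168344 -0.25904295]
orange [ 0.51279798 -0.10359076]
```

Request:
jog_arm([
  [0,0,-0.01],
  [0,0,-0.01],
  [0,0,-0.01],
  [0,0,-0.01],
  [0,0,-0.01],
  [0,0,-0.01],
  [0,0,-0.01],
  [0,0,-0.01],
  [0,0,-0.01],
], yaw=[0.0925,0.0925,0.0925,0.0925,0.0925,0.0925,0.0925,0.0925,0.0925])

```text
time: 1.05
tcp_pos: [0.1428, 0.5309, 0.2986]
tool_rot: [0.709, 0.705, -0.0, 0.0]
contact_force: [-0.3, -0.6, 0.9]
finger_gap: 0.0854
grasp_force: 0.0
```

Request:
jog_arm([
  [-0.02,0.02,0],
  [-0.045,0.04,0],
  [-0.047,0.042,0],
  [-0.05,0.043,0],
  [-0.05,0.043,0],
  [-0.05,0.043,0],
  [-0.05,0.043,0],
  [-0.05,0.043,0],
  [-0.05,0.043,0],
  [-0.05,0.043,0],
  [-0.047,0.042,0],
  [-0.038,0.035,0],
], yaw=[0,0,0,0,0,0,0,0,0,0,0,0])

```text
time: 2.25
tcp_pos: [0.5042, 0.1186, 0.2983]
tool_rot: [0.708, 0.707, -0.0, -0.0]
contact_force: [-0.2, 0.8, 0.3]
finger_gap: 0.0857
grasp_force: 0.0
```

```bash
python3 - <<'E'
from h import *
import pickle
st=observe();print(st["time"],st["tcp_pos"],st["tool_rot"],st["qpos"])
s=snapshot("wrist");pickle.dump((st,s),open('w1.pkl','wb'));cv2.imwrite('pics/w1.png',s["img"])
E
```

```text
2.25 [0.50416135 0.11862886 0.29829031] [ 7.07609689e-01  7.06603458e-01 -2.62877220e-04 -1.08079919e-04] [ 1.21692457e-01  1.25221050e-02  1.31722314e+00 -1.57807298e-04
  1.81239483e+00  1.23077769e-01]
```

View pics/w1.png

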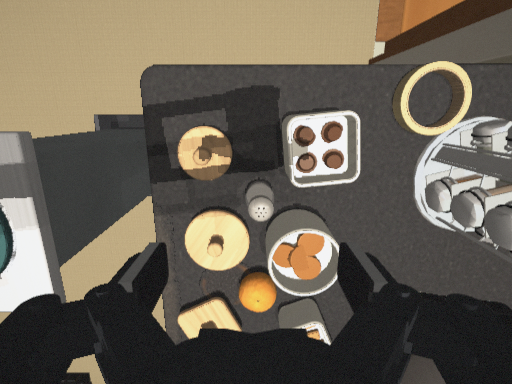

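The wrist view shows the SR lid at (205,153), the LR lid at (217,240), the square jar at (322,148), the LR jar at (302,260) and the salt at (260,205). The orange is at (258,292).

Request:
jog_arm([
  [-0.03,0,0],
  [-0.05,0,0],
  [-0.06,0,0],
  [-0.06,0,0],
  [-0.06,0,0],
  [-0.06,0,0],
  [-0.05,0,0],
  [-0.03,0,0],
  [0,0,0],
], yaw=[0,0,0,0,0,0,0,0,0])

```text
time: 3.2
tcp_pos: [0.5026, -0.1816, 0.2977]
tool_rot: [0.709, 0.706, -0.001, -0.001]
contact_force: [0.5, -0.1, -0.8]
finger_gap: 0.0851
grasp_force: 0.0
```

```bash
python3 - <<'E'
from h import *
import pickle
st=observe();print(st["time"],st["tcp_pos"])
s=snapshot("wrist");pickle.dump((st,s),open('w2.pkl','wb'));cv2.imwrite('pics/w2.png',s["img"])
E
```

```text
3.2 [ 0.50258347 -0.18159251  0.29767024]
```

View pics/w2.png

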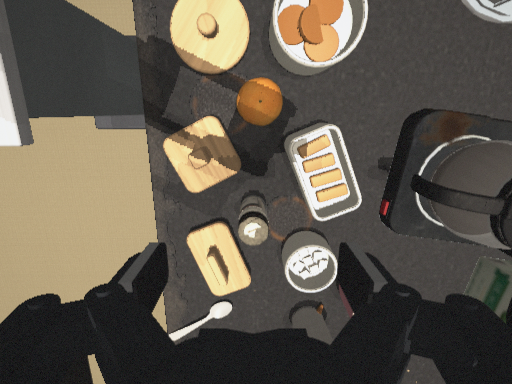

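The second wrist view shows the square lid at (201,154), the oblong lid at (219,258), the oblong jar at (322,171) and the SR jar at (310,262). The spice jar is at (253,222).

```bash
cat > m1.py <<'E'
from h import *
import pickle
def comp(m,p):
    L=cv2.connectedComponents(m)[1];l=L[p[1],p[0]]
    if l==0:
        ys,xs=np.nonzero(m);i=np.argmin((xs-p[0])**2+(ys-p[1])**2);l=L[ys[i],xs[i]]
    return max(cv2.findContours((L==l).astype(np.uint8),0,1)[0],key=cv2.contourArea)[:,0]
out=[]
for f,items in [("w1",[("SRlid",(190,155),.024,0),("LRlid",(200,250),.024,0),("SQjar",(288,150),.078,1),("LRjar",(300,285),.09,1)]),
                ("w2",[("SQlid",(185,165),.024,0),("OBlid",(205,250),.024,0),("LRlid",(190,50),.024,0),("OBjar",(292,165),.066,1),("SRjar",(290,265),.062,1)])]:
    st,s=pickle.load(open(f+'.pkl','rb'));im=s["img"].copy();h=cv2.cvtColor(cv2.medianBlur(s["img"],3),cv2.COLOR_BGR2HSV)
    ml=((h[...,0]>10)&(h[...,0]<28)&(h[...,1]>70)&(h[...,2]>60)).astype(np.uint8)
    mj=((h[...,1]<70)&(h[...,2]>125)).astype(np.uint8)
    for n,p,z,j in items:
        c=comp(mj if j else ml,p);c=cv2.convexHull(c)[:,0]
        cv2.polylines(im,[c],1,(0,0,255) if j else (255,0,0),1)
        w=np.array([ray(s,q,z,st)[:2] for q in c.astype(float)]).astype(np.float32)
        r=cv2.minAreaRect(w);e=cv2.minEnclosingCircle(w)
        print(f,n,h[p[1],p[0]],"rect",np.round(r[0],4),np.round(r[1],4),round(r[2],1),"circ",np.round(e[0],4),round(e[1],4))
    cv2.imwrite(f'pics/{f}o.png',im);out.append(im[:330,130:400])
cv2.imwrite('pics/ov.png',cv2.resize(np.hstack(out),None,fx=1.45,fy=1.45))
E
python3 m1.py
```

```text
w1 SRlid [ 21  95 241] rect [0.434  0.1323] [0.0777 0.0785] 90.0 circ [0.4344 0.1319] 0.0406
w1 LRlid [ 24  83 243] rect [ 0.4473 -0.006 ] [0.1052 0.1026] 88.0 circ [ 0.4544 -0.0115] 0.0605
w1 SQjar [ 19  34 128] rect [0.5932 0.143 ] [0.0904 0.091 ] 5.9 circ [0.5929 0.1432] 0.0574
w1 LRjar [ 19  32 112] rect [ 0.5726 -0.0079] [0.0951 0.1018] 0.8 circ [ 0.5752 -0.0082] 0.052
w2 SQlid [ 21  96 241] rect [ 0.4291 -0.171 ] [0.0923 0.0925] 26.6 circ [ 0.4294 -0.1715] 0.0583
w2 OBlid [ 24  81 243] rect [ 0.4481 -0.3397] [0.0727 0.1261] 21.3 circ [ 0.4472 -0.339 ] 0.0666
w2 LRlid [ 24  81 242] rect [ 0.4471 -0.0187] [0.0849 0.1024] 89.7 circ [ 0.4472 -0.0109] 0.052
w2 OBjar [ 24  33 108] rect [ 0.5988 -0.1912] [0.0712 0.123 ] 21.8 circ [ 0.5991 -0.191 ] 0.0649
w2 SRjar [105   2 245] rect [ 0.5876 -0.3333] [0.0794 0.0765] 89.9 circ [ 0.5877 -0.3337] 0.0402
```

View pics/ov.png

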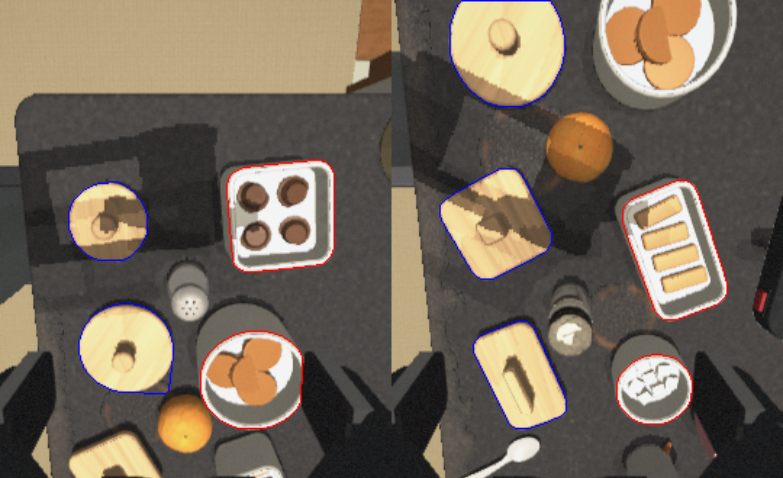

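Request:
jog_arm([
  [-0.02,-0.007,0],
  [-0.04,-0.015,0.02],
  [-0.05,-0.017,0.03],
  [-0.05,-0.017,0.03],
  [-0.03,-0.011,0.03],
  [-0.0207,-0.0058,0.03],
  [0,0,0.02],
  [0,0,0.01],
  [0,0,0],
  [0,0,0],
], yaw=[0,0,0,0,0,0,-0.08,-0.08,-0.08,0], jaw=0.4)

```text
time: 4.25
tcp_pos: [0.4484, -0.3364, 0.171]
tool_rot: [0.561, 0.827, 0.0, -0.0]
contact_force: [0.1, -0.2, -0.3]
finger_gap: 0.0512
grasp_force: 0.0
```

```bash
cat > d.py <<'E'
import sys
from h import *
# usage: d.py x y z yang(deg of tool y) -> remaining move in tool units (current axes), yaw share
x,y,z,a=map(float,sys.argv[1:5]);st=observe()
W=Rt.from_quat(st["tool_rot"]).as_matrix()
d=W.T@(np.array([x,y,z])-st["tcp_pos"])/.75
ya=np.degrees(np.arctan2(W[1,1],W[0,1]));e=(ya-a+90)%180-90
print("t",st["time"],"pos",np.round(st["tcp_pos"],4),"yang",round(ya,2),"tilt",np.round(W[:2,2],4),"gap",round(st["finger_gap"],4),"F",np.round(st["contact_force"],1))
print("dp",np.round(d,4),"yaw",round(e/90,4),"j6",round(st["qpos"][5],2))
E
python3 d.py .448 -.3395 .028 21.4
```

```text
t 4.25 pos [ 0.4484 -0.3364  0.171 ] yang 21.68 tilt [-0.0007  0.0005] gap 0.0512 F [ 0.1 -0.2 -0.3]
dp [-0.0038 -0.002   0.1906] yaw 0.0031 j6 -1.12
```

Request:
jog_arm([
  [-0.0038,-0.002,0.03],
  [0,0,0.04],
  [0,0,0.04],
  [0,0,0.04],
  [0,0,0.025],
  [0,0,0.0156],
  [0,0,0],
  [0,0,0],
], yaw=[0.003,0,0,0,0,0,0,0])

```text
time: 5.05
tcp_pos: [0.4489, -0.3406, 0.0294]
tool_rot: [0.564, 0.826, -0.0, 0.001]
contact_force: [0.6, -1.1, -0.3]
finger_gap: 0.0515
grasp_force: 0.0
```

Request:
jog_arm([
  [0,0,0],
  [0,0,0],
  [0,0,0],
  [0,0,0],
  [0,0,0],
  [0,0,0],
], yaw=[0,0,0,0,0,0], jaw=1)

```text
time: 5.65
tcp_pos: [0.4489, -0.3409, 0.0297]
tool_rot: [0.564, 0.826, -0.0, 0.001]
contact_force: [-0.1, -0.6, 6.2]
finger_gap: 0.0131
grasp_force: 59.7
```

```bash
python3 d.py .599 -.191 .19 21.8
```

```text
t 5.65 pos [ 0.4489 -0.3409  0.0297] yang 21.34 tilt [ 0.0018 -0.0016] gap 0.0131 F [-0.1 -0.6  6.2]
dp [ 0.1129  0.2594 -0.2137] yaw -0.0051 j6 -1.12
```

Request:
jog_arm([
  [0,0,-0.03],
  [0,0,-0.05],
  [0,0,-0.05],
  [0.005,0.01,-0.05],
  [0.016,0.036,-0.034],
  [0.02,0.046,0],
  [0.02,0.046,0],
  [0.02,0.046,0],
  [0.016,0.038,0],
  [0.0115,0.026,0],
  [0.004,0.0105,0.03],
  [0,0,0],
], yaw=[0,0,0,0,0,0,0,0,0,0,-0.005,0])

```text
time: 6.85
tcp_pos: [0.5967, -0.1889, 0.1614]
tool_rot: [0.56, 0.829, -0.001, -0.004]
contact_force: [-0.5, -0.5, -1.2]
finger_gap: 0.0126
grasp_force: 58.8
```

```bash
python3 d.py .5995 -.1925 .081 21.8; python3 - <<'E'
from h import *
s=snapshot("wrist");cv2.imwrite('pics/w3.png',s["img"])
E
```

```text
t 6.85 pos [ 0.5967 -0.1889  0.1614] yang 21.93 tilt [-0.008   0.0038] gap 0.0126 F [-0.5 -0.5 -1.2]
dp [-0.0066  0.0023  0.1072] yaw 0.0014 j6 -0.78
```

View pics/w3.png

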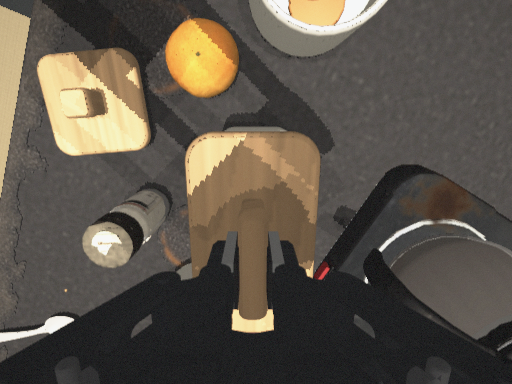

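The lid is held square over the oblong jar, and the spice jar at (125,235) is clear.

Request:
jog_arm([
  [-0.0066,0.0023,0.01],
  [0,0,0.03],
  [0,0,0.03],
  [0,0,0.015],
  [0,0,0.01],
  [0,0,0.008],
  [0,0,0.006],
  [0,0,0],
  [0,0,0],
], yaw=[0,0,0,0,0,0,0,0,0])

```text
time: 7.8
tcp_pos: [0.6019, -0.1952, 0.0853]
tool_rot: [0.561, 0.828, 0.0, 0.001]
contact_force: [0.0, 0.2, -1.0]
finger_gap: 0.013
grasp_force: 58.8
```

```bash
python3 d.py .5995 -.1925 .081 21.8
```

```text
t 7.8 pos [ 0.6019 -0.1952  0.0853] yang 21.8 tilt [ 0.0011 -0.0005] gap 0.013 F [ 0.   0.2 -1. ]
dp [ 0.0045 -0.0016  0.0057] yaw 0.0 j6 -0.78
```

Request:
jog_arm([
  [0.0045,-0.0016,0],
  [0,0,0.004],
  [0,0,0.004],
  [0,0,0],
  [0,0,0],
], yaw=[0,0,0,0,0])

```text
time: 8.3
tcp_pos: [0.5998, -0.1924, 0.0817]
tool_rot: [0.561, 0.828, 0.0, 0.001]
contact_force: [-2.9, 2.2, 8.3]
finger_gap: 0.0126
grasp_force: 60.1
```

Request:
jog_arm([
  [0,0,0.003],
  [0,0,0],
], yaw=[0,0])

```text
time: 8.5
tcp_pos: [0.5998, -0.1923, 0.0817]
tool_rot: [0.56, 0.828, 0.0, 0.002]
contact_force: [-6.5, 3.1, 15.4]
finger_gap: 0.013
grasp_force: 61.2
```

Request:
jog_arm([
  [0,0,0],
  [0,0,0],
  [0,0,0],
  [0,0,-0.02],
  [0,0,-0.04],
  [0,0,-0.05],
  [0,0,-0.04],
  [0,0,0],
], yaw=[0,0,0,0,0,0,0,0], jaw=0.4)

```text
time: 9.3
tcp_pos: [0.6019, -0.1935, 0.1966]
tool_rot: [0.561, 0.828, 0.001, 0.006]
contact_force: [0.8, 0.1, 0.3]
finger_gap: 0.0511
grasp_force: 0.0
```

```bash
python3 d.py .4293 -.171 .15 26.6; python3 - <<'E'
from h import *
s=snapshot("scene");cv2.imwrite('pics/a1.png',s["img"])
cv2.imwrite('pics/a1c.png',cv2.resize(s["img"][90:310,150:410],None,fx=2.5,fy=2.5))
E
```

```text
t 9.3 pos [ 0.6019 -0.1935  0.1966] yang 21.8 tilt [ 0.0118 -0.0049] gap 0.0511 F [0.8 0.1 0.3]
dp [ 0.1139 -0.2031  0.0592] yaw -0.0533 j6 -0.78
```

View pics/a1c.png

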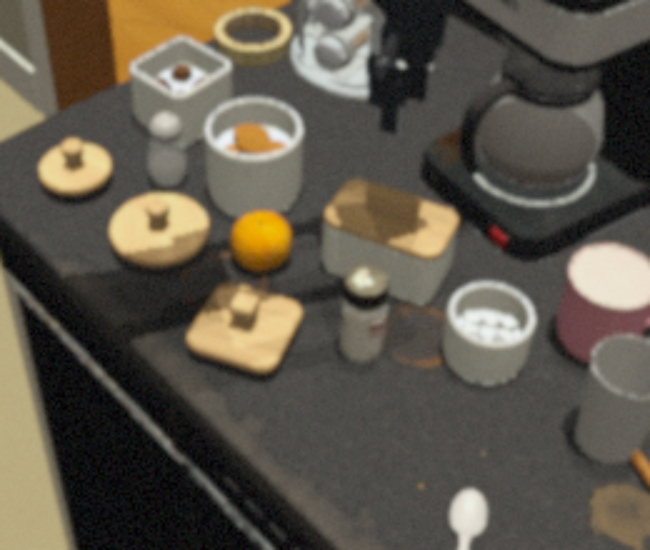

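The oblong lid sits flat on its jar at (390,230), and the other objects haven't moved.

Request:
jog_arm([
  [0.01,-0.02,0],
  [0.02,-0.04,0],
  [0.025,-0.04,0.01],
  [0.025,-0.04,0.02],
  [0.02,-0.038,0.02],
  [0.0139,-0.0251,0.0092],
  [0,0,0],
  [0,0,0],
  [0,0,0],
], yaw=[0,0,0,0,0,0,-0.053,0,0])

```text
time: 10.25
tcp_pos: [0.4258, -0.1695, 0.1438]
tool_rot: [0.526, 0.85, 0.0, -0.001]
contact_force: [-0.4, 0.4, -0.7]
finger_gap: 0.0517
grasp_force: 0.0
```

```bash
python3 d.py .4293 -.171 .028 26.6
```

```text
t 10.25 pos [ 0.4258 -0.1695  0.1438] yang 26.47 tilt [-0.001   0.0007] gap 0.0517 F [-0.4  0.4 -0.7]
dp [-0.004   0.0034  0.1544] yaw -0.0014 j6 -0.96
```

Request:
jog_arm([
  [-0.004,0.0034,0.02],
  [0,0,0.04],
  [0,0,0.04],
  [0,0,0.03],
  [0,0,0.0154],
  [0,0,0.009],
  [0,0,0],
], yaw=[0,0,0,0,0,0,0])

```text
time: 10.95
tcp_pos: [0.4297, -0.1711, 0.0283]
tool_rot: [0.526, 0.851, 0.0, -0.0]
contact_force: [-0.1, -0.4, -0.1]
finger_gap: 0.0515
grasp_force: 0.0
```

Request:
jog_arm([
  [0,0,0],
  [0,0,0],
  [0,0,0],
  [0,0,0],
  [0,0,0],
], yaw=[0,0,0,0,0], jaw=1)

```text
time: 11.45
tcp_pos: [0.4309, -0.1718, 0.0303]
tool_rot: [0.526, 0.851, 0.0, 0.002]
contact_force: [0.7, 0.1, 5.6]
finger_gap: 0.023
grasp_force: 61.9
```

```bash
python3 d.py .593 .143 .2 5.9
```

```text
t 11.45 pos [ 0.4309 -0.1718  0.0303] yang 26.57 tilt [ 0.0032 -0.0016] gap 0.023 F [0.7 0.1 5.6]
dp [ 0.2781  0.3816 -0.2263] yaw 0.2296 j6 -0.97
```

Request:
jog_arm([
  [0,0,-0.03],
  [0,0,-0.05],
  [0,0,-0.055],
  [0.01,0.01,-0.05],
  [0.02,0.025,-0.04],
  [0.03,0.04,0],
  [0.035,0.05,0],
  [0.037,0.05,0],
  [0.037,0.05,0],
  [0.037,0.05,0],
  [0.033,0.046,0],
  [0.02,0.03,0],
], yaw=[0,0,0,0,0,0,0,0,0,0,0,0])

```text
time: 12.65
tcp_pos: [0.5783, 0.1233, 0.1961]
tool_rot: [0.525, 0.851, -0.0, -0.001]
contact_force: [0.5, -0.0, -0.5]
finger_gap: 0.0229
grasp_force: 60.9
```

Request:
jog_arm([
  [0.015,0.022,0],
  [0.0041,0.0086,0],
  [0,0,0.015],
  [0,0,0.02],
  [0,0,0],
  [0,0,0],
], yaw=[0,0,0.0765,0.0765,0.0765,0])

```text
time: 13.25
tcp_pos: [0.5915, 0.1424, 0.1698]
tool_rot: [0.67, 0.742, -0.001, -0.001]
contact_force: [0.4, -0.3, -1.5]
finger_gap: 0.0228
grasp_force: 60.9
```

```bash
python3 d.py .593 .143 .094 5.9
```

```text
t 13.25 pos [0.5915 0.1424 0.1698] yang 5.87 tilt [-0.0028 -0.0008] gap 0.0228 F [ 0.4 -0.3 -1.5]
dp [0.0006 0.0024 0.1011] yaw -0.0003 j6 0.04
```

Request:
jog_arm([
  [0.0006,0.002,0.02],
  [0,0,0.03],
  [0,0,0.02],
  [0,0,0.012],
  [0,0,0.01],
  [0,0,0.008],
  [0,0,0.006],
  [0,0,0.003],
  [0,0,0],
], yaw=[0,0,0,0,0,0,0,0,0])

```text
time: 14.15
tcp_pos: [0.5943, 0.1442, 0.0943]
tool_rot: [0.67, 0.743, 0.001, 0.001]
contact_force: [-5.9, -0.5, 11.7]
finger_gap: 0.0228
grasp_force: 62.7
```

Request:
jog_arm([
  [0,0,0],
  [0,0,0],
  [0,0,0],
  [0,0,-0.02],
  [0,0,-0.04],
  [0,0,-0.05],
  [0,0,-0.02],
  [0,0,0],
  [0,0,0],
], yaw=[0,0,0,0,0,0,0,0,0], jaw=0.4)

```text
time: 15.05
tcp_pos: [0.5934, 0.144, 0.186]
tool_rot: [0.67, 0.743, -0.0, -0.0]
contact_force: [-0.1, 0.5, 0.2]
finger_gap: 0.0511
grasp_force: 0.0
```

```bash
python3 d.py .447 -.010 .17 0; python3 - <<'E'
from h import *
s=snapshot("side");cv2.imwrite('pics/b1.png',s["img"])
cv2.imwrite('pics/b1c.png',cv2.resize(s["img"][120:280,150:410],None,fx=3,fy=3))
E
```

```text
t 15.05 pos [0.5934 0.144  0.186 ] yang 5.92 tilt [-0.0011 -0.0001] gap 0.0511 F [-0.1  0.5  0.2]
dp [-0.1841 -0.2153  0.0216] yaw 0.0657 j6 0.04
```

View pics/b1c.png

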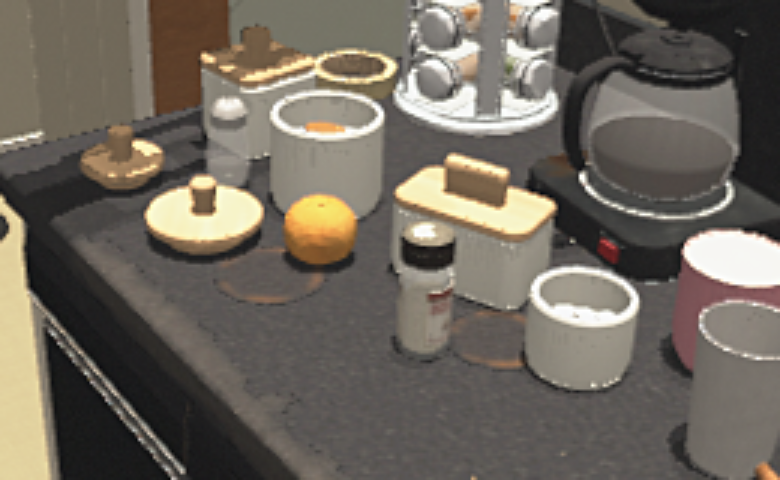

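The side view shows the square lid flat on its jar at (258,60) and the oblong lid seated at (475,200). Next is the large round lid.

Request:
jog_arm([
  [-0.02,-0.02,0],
  [-0.035,-0.04,0],
  [-0.035,-0.045,0],
  [-0.035,-0.045,0],
  [-0.035,-0.04,0.01],
  [-0.0241,-0.0253,0.0116],
  [0,0,0.02],
  [0,0,0],
  [0,0,0],
], yaw=[0,0,0,0,0,0,0.066,0,0])

```text
time: 16.0
tcp_pos: [0.4465, -0.0097, 0.1541]
tool_rot: [0.707, 0.708, -0.001, -0.002]
contact_force: [0.5, -0.1, -0.4]
finger_gap: 0.0507
grasp_force: 0.0
```

```bash
python3 d.py .447 -.010 .03 0
```

```text
t 16.0 pos [ 0.4465 -0.0097  0.1541] yang 0.09 tilt [-0.0035  0.0008] gap 0.0507 F [ 0.5 -0.1 -0.4]
dp [-0.0005  0.0013  0.1655] yaw 0.001 j6 -0.15
```

Request:
jog_arm([
  [-0.0005,0.0005,0.02],
  [0,0,0.04],
  [0,0,0.04],
  [0,0,0.035],
  [0,0,0.02],
  [0,0,0.0095],
  [0,0,0],
], yaw=[0,0,0,0,0,0,0])

```text
time: 16.7
tcp_pos: [0.4475, -0.0099, 0.0315]
tool_rot: [0.707, 0.708, -0.001, -0.001]
contact_force: [0.2, -0.2, -0.0]
finger_gap: 0.0514
grasp_force: 0.0
```

Request:
jog_arm([
  [0,0,0],
  [0,0,0],
  [0,0,0],
  [0,0,0],
  [0,0,0],
], yaw=[0,0,0,0,0], jaw=1)

```text
time: 17.2
tcp_pos: [0.449, -0.0104, 0.034]
tool_rot: [0.707, 0.707, 0.001, 0.001]
contact_force: [-0.1, 1.1, 6.6]
finger_gap: 0.0218
grasp_force: 59.2
```

```bash
python3 d.py .577 -.008 .185 0
```

```text
t 17.2 pos [ 0.449  -0.0104  0.034 ] yang -0.02 tilt [ 0.0034 -0.0002] gap 0.0218 F [-0.1  1.1  6.6]
dp [ 0.0033  0.1713 -0.2008] yaw -0.0003 j6 -0.15
```

Request:
jog_arm([
  [0,0,-0.03],
  [0,0,-0.05],
  [0,0,-0.055],
  [0,0.01,-0.045],
  [0.0,0.025,-0.02],
  [0.0015,0.035,0],
  [0.0015,0.04,0],
  [0,0.035,0],
  [0,0.02,0],
  [0,0.006,0],
  [0,0,0],
  [0,0,0],
], yaw=[0,0,0,0,0,0,0,0,0,0,0,0])

```text
time: 18.4
tcp_pos: [0.5751, -0.0081, 0.182]
tool_rot: [0.707, 0.707, -0.0, -0.0]
contact_force: [1.1, 0.5, -1.5]
finger_gap: 0.0215
grasp_force: 59.3
```

```bash
python3 d.py .577 -.008 .11 0; python3 - <<'E'
from h import *
s=snapshot("wrist");cv2.imwrite('pics/w4.png',s["img"])
E
```

```text
t 18.4 pos [ 0.5751 -0.0081  0.182 ] yang -0.03 tilt [-0.0013  0.0001] gap 0.0215 F [ 1.1  0.5 -1.5]
dp [0.0002 0.0026 0.096 ] yaw -0.0003 j6 -0.11
```

View pics/w4.png

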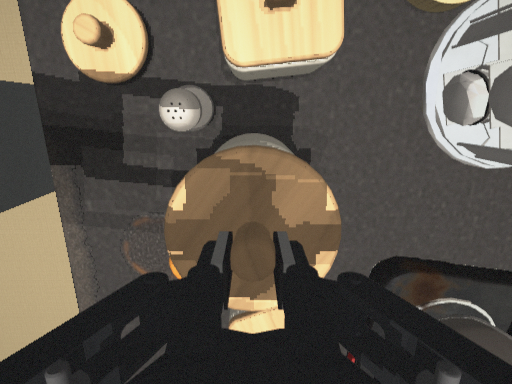

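The round lid is level in the gripper over the large round jar at (252,230), with the salt shaker standing clear.

Request:
jog_arm([
  [0,0.0018,0.02],
  [0,0,0.03],
  [0,0,0.02],
  [0,0,0.01],
  [0,0,0.008],
  [0,0,0.006],
  [0,0,0.004],
  [0,0,0.003],
  [0,0,0],
], yaw=[0,0,0,0,0,0,0,0,0])

```text
time: 19.35
tcp_pos: [0.5776, -0.0088, 0.11]
tool_rot: [0.707, 0.707, 0.0, 0.001]
contact_force: [-5.0, -1.1, 8.5]
finger_gap: 0.022
grasp_force: 60.4
```

Home at the predicted height. I'll press a little more, then release.

Request:
jog_arm([
  [0,0,0.003],
  [0,0,0],
], yaw=[0,0])

```text
time: 19.55
tcp_pos: [0.5777, -0.0088, 0.11]
tool_rot: [0.707, 0.707, 0.0, 0.002]
contact_force: [-8.7, -1.0, 15.9]
finger_gap: 0.022
grasp_force: 61.2
```

Request:
jog_arm([
  [0,0,0],
  [0,0,0],
  [0,0,0],
  [0,0,-0.02],
  [0,0,-0.04],
  [0,0,-0.05],
  [0,0,-0.02],
  [0,0,0],
  [0,0,0],
], yaw=[0,0,0,0,0,0,0,0,0], jaw=0.4)

```text
time: 20.45
tcp_pos: [0.577, -0.0081, 0.2009]
tool_rot: [0.707, 0.707, -0.0, -0.0]
contact_force: [1.1, 0.2, -0.1]
finger_gap: 0.0513
grasp_force: 0.0
```

```bash
python3 d.py .434 .132 .15 0
```

```text
t 20.45 pos [ 0.577  -0.0081  0.2009] yang -0.02 tilt [-0.0011  0.0002] gap 0.0513 F [ 1.1  0.2 -0.1]
dp [ 0.1867 -0.1907  0.0681] yaw -0.0003 j6 -0.11
```

Request:
jog_arm([
  [0.02,-0.02,0],
  [0.035,-0.036,0],
  [0.037,-0.037,0],
  [0.037,-0.037,0],
  [0.035,-0.037,0],
  [0.0227,-0.0237,0.02],
  [0,0,0.03],
  [0,0,0.018],
  [0,0,0],
  [0,0,0],
], yaw=[0,0,0,0,0,0,0,0,0,0])

```text
time: 21.45
tcp_pos: [0.4342, 0.1315, 0.1499]
tool_rot: [0.708, 0.707, -0.001, -0.001]
contact_force: [-0.1, -0.0, 0.9]
finger_gap: 0.0508
grasp_force: 0.0
```

```bash
python3 d.py .434 .132 .03 0
```

```text
t 21.45 pos [0.4342 0.1315 0.1499] yang -0.07 tilt [-0.0022 -0.0004] gap 0.0508 F [-0.1 -0.   0.9]
dp [7.000e-04 1.000e-04 1.599e-01] yaw -0.0008 j6 0.17
```

Request:
jog_arm([
  [0,0,0.02],
  [0,0,0.04],
  [0,0,0.04],
  [0,0,0.03],
  [0,0,0.02],
  [0,0,0.01],
  [0,0,0],
], yaw=[0,0,0,0,0,0,0])

```text
time: 22.15
tcp_pos: [0.4345, 0.1316, 0.0305]
tool_rot: [0.708, 0.707, -0.0, -0.0]
contact_force: [0.1, 0.5, -0.4]
finger_gap: 0.0517
grasp_force: 0.0
```

Request:
jog_arm([
  [0,0,0],
  [0,0,0],
  [0,0,0],
  [0,0,0],
  [0,0,0],
], yaw=[0,0,0,0,0], jaw=1)

```text
time: 22.65
tcp_pos: [0.4358, 0.1321, 0.0325]
tool_rot: [0.707, 0.707, 0.001, 0.001]
contact_force: [0.5, -1.3, 6.0]
finger_gap: 0.0219
grasp_force: 59.5
```

```bash
python3 d.py .5877 -.3335 .2 0
```

```text
t 22.65 pos [0.4358 0.1321 0.0325] yang -0.03 tilt [0.0037 0.0005] gap 0.0219 F [ 0.5 -1.3  6. ]
dp [-0.6207  0.2036 -0.2229] yaw -0.0003 j6 0.17
```

Request:
jog_arm([
  [0,0,-0.03],
  [0,0,-0.05],
  [0,0,-0.055],
  [-0.01,0,-0.05],
  [-0.03,0.008,-0.038],
  [-0.045,0.014,0],
  [-0.05,0.018,0],
  [-0.053,0.018,0],
  [-0.053,0.018,0],
  [-0.053,0.018,0],
  [-0.053,0.018,0],
  [-0.053,0.018,0],
], yaw=[0,0,0,0,0,0,0,0,0,0,0,0])

```text
time: 23.85
tcp_pos: [0.5316, -0.1696, 0.1974]
tool_rot: [0.707, 0.707, -0.0, -0.001]
contact_force: [1.2, 0.5, -0.3]
finger_gap: 0.0218
grasp_force: 59.0
```

Request:
jog_arm([
  [-0.053,0.018,0],
  [-0.053,0.018,0],
  [-0.05,0.016,0],
  [-0.04,0.014,0],
  [-0.0247,0.0076,0],
  [0,0,0.02],
  [0,0,0.02],
  [0,0,0],
  [0,0,0],
], yaw=[0,0,0,0,0,0,0,0,0])

```text
time: 24.75
tcp_pos: [0.5862, -0.3319, 0.1665]
tool_rot: [0.707, 0.707, -0.0, -0.002]
contact_force: [-0.1, -0.2, 0.4]
finger_gap: 0.0219
grasp_force: 59.1
```

```bash
python3 d.py .5877 -.3335 .0805 0; python3 - <<'E'
from h import *
s=snapshot("wrist");cv2.imwrite('pics/w5.png',s["img"])
E
```

```text
t 24.75 pos [ 0.5862 -0.3319  0.1665] yang 0.05 tilt [-0.0025  0.0021] gap 0.0219 F [-0.1 -0.2  0.4]
dp [-0.0024  0.0023  0.1147] yaw 0.0006 j6 -0.6
```

View pics/w5.png

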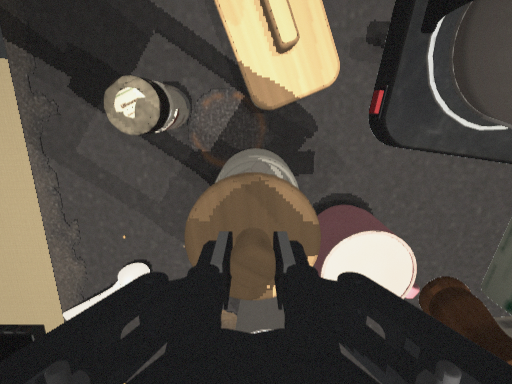

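The lid is level over the small round jar. The mug at (368,270) stands just beside it but outside the lid's footprint, so I'll open only slightly on release.

Request:
jog_arm([
  [-0.0017,0.0017,0.02],
  [0,0,0.04],
  [0,0,0.025],
  [0,0,0.012],
  [0,0,0.008],
  [0,0,0.007],
  [0,0,0.005],
  [0,0,0.004],
  [0,0,0],
], yaw=[0,0,0,0,0,0,0,0,0])

```text
time: 25.7
tcp_pos: [0.5888, -0.3354, 0.0806]
tool_rot: [0.707, 0.707, 0.0, 0.002]
contact_force: [-3.0, 1.5, 4.7]
finger_gap: 0.0218
grasp_force: 59.5
```

Request:
jog_arm([
  [0,0,0.004],
  [0,0,0.002],
  [0,0,0],
], yaw=[0,0,0])

```text
time: 26.0
tcp_pos: [0.5889, -0.3355, 0.0805]
tool_rot: [0.707, 0.707, 0.0, 0.003]
contact_force: [-5.9, 5.3, 17.6]
finger_gap: 0.0218
grasp_force: 60.8
```

Request:
jog_arm([
  [0,0,0],
  [0,0,0],
  [0,0,0],
  [0,0,-0.02],
  [0,0,-0.04],
  [0,0,-0.05],
  [0.02,-0.02,-0.04],
  [0.04,-0.04,0],
  [0.04,-0.04,0],
  [0.04,-0.04,0],
  [0.02,-0.02,0],
  [0,0,0],
], yaw=[0,0,0,0,0,0,0,0,0,0,0,0], jaw=0.45)

```text
time: 27.2
tcp_pos: [0.467, -0.2132, 0.1867]
tool_rot: [0.707, 0.707, 0.0, 0.001]
contact_force: [-0.3, -0.2, 0.8]
finger_gap: 0.0467
grasp_force: 0.0
```

```bash
python3 - <<'E'
from h import *
print(observe()["tcp_pos"])
s=snapshot("side");a=s["img"][120:280,150:410]
s=snapshot("scene");b=s["img"][90:250,150:410]
cv2.imwrite('pics/fin.png',cv2.resize(np.vstack([a,b]),None,fx=1.85,fy=1.85,interpolation=cv2.INTER_CUBIC))
E
```

```text
[ 0.46699525 -0.21324181  0.18674103]
```

View pics/fin.png

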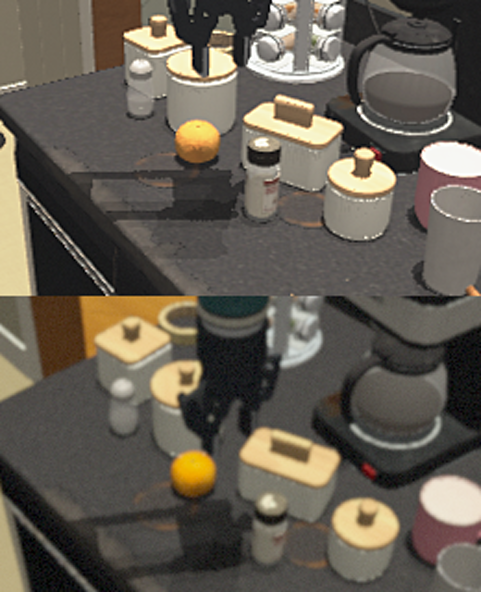

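Both views show all four lids flat on their own jars, and the salt shaker and spice jar still upright. Handing in.

```bash
python3 -c "
from plant import *
print(sign_off())"
```

```text
the job is handed in; nothing more can be done
None
```

All four jars are closed with their own lids seated flat, the salt shaker and spice jar are still standing, and I handed the job in after about 27 s of robot time; sign-off gave no verdict.

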